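# Set the ball dispenser's cap to the middle hole and tip it

### The job

Turn the yellow cap of the ball dispenser by its blue bar until the middle-sized hole, the one that fits the 14 mm steel balls, stands at the orange outlet mark. Then tip the clear pot right over to its far stop (the red lever turns it) so that all three balls roll out into the white tray, and leave it tipped over with the cap as set. Do not tip the pot before the cap is set.

Things in the scene. Friction and masses are not known exactly. Their poses are not given: they have to be found in the camera images.
- dial (a joint): Angle (rad) of the yellow cap (112 mm wide, 5 mm thick), counterclockwise from above, -1.6 to 1.6. 0: middle hole (24 mm) at the orange outlet mark on the pot's rim (dispenser's +x side); 1.57: small hole (9 mm) there; -1.57: large hole (34 mm, too large) there. Starts at 0.8 to 1.4. Takes 0.06 N m, stays where left. Balls roll out only within about 0.2 of 0.
- pot (a joint): Tipping angle (rad) of the clear pot with cap and lever about a level axle along the dispenser's y, through the pot's centre line, 120 mm above the bench. 0: upright, cap on top (start, a stop); 1.95: tipped over towards the dispenser's +x, outlet down over the tray (far stop). Stiff: 0.45 N m, 5 to 9 N at the lever; stays where it is left.
- dial_grip (a point): Point in the blue bar on the cap, on the cap's turning axis (vertical at first), 24 mm above the cap's face, 16 mm below the bar's top. Bar: 12 mm thick, 40 mm tall, 48 mm long, from 13 mm on the +x side of this point to 35 mm on its -x side. Axes turn with the cap: z up, x along the bar towards the middle hole (the long end points away from it), y across.
- lever_grip (a point): Middle of the red lever grip: level bar, 16 mm thick, 55 mm long along the dispenser's y, free from 21 mm on its -y side (steel arm there) to 26 mm on +y. Circles the axle at 90 mm radius, 107 mm to the +y side of the pot's centre; starts leaning 55 degrees from vertical to -x (74 mm before, 52 mm above the axle), ends 57 degrees to +x. Axes: the dispenser's while upright.
- tray (a point): Centre of the inner floor of the fixed white catch tray, 4 mm above the bench; inside 142 mm along x, 102 mm along y, walls 30 mm high. Axes are the dispenser's: x the way the pot tips, z up. The pot's centre line and axle lie 60 mm to its -x side. Two plywood uprights, 64 mm to either side of the pot's centre, end 132 mm above the bench.
- ball0_center (a point): Centre of one of the three loose steel balls, 14 mm in diameter, about 11 g, lying in the clear pot (inside diameter 88 mm, 76 mm deep) at the start.
- ball1_center (a point): Centre of one of the three loose steel balls, 14 mm in diameter, about 11 g, lying in the clear pot (inside diameter 88 mm, 76 mm deep) at the start.
- ball2_center (a point): Centre of one of the three loose steel balls, 14 mm in diameter, about 11 g, lying in the clear pot (inside diameter 88 mm, 76 mm deep) at the start.

How it is judged:
By the outcome, as a careful person would: the job done as asked, in the order asked, and still so for the second after the job is handed in, with the robot touching nothing.
It also fails if it takes over 51 s, if anything falls off the work surface, if the arm or the gripper's body presses on something with over 40 N, if the wrist force passes 120 N, or if a joint passes its speed limit or range.

### The arm

A 6-joint arm with a two-finger parallel gripper is mounted at the origin on the work surface. World frame = base frame: x ahead of the robot, y to its left, z up, the work surface at z = 0. Lengths are in m, angles in degrees, forces in N, time in s.
With the tool pointing down it reaches from about 0.325 to 0.775 m from the base axis. Payload 5.5 kg.
Tool frame: the origin (TCP) lies at the centre of the arm's flange, where the gripper is bolted on; the fingertips stand 182 mm ahead of it and the grasp point (between the pads) lies 163 mm ahead of it; z points along the fingers, y is the line along which they close (so a half turn about z gives the same grasp; the last joint's range is limited). The gripper opens to 88 mm and grips with 3 to 60 N. Pads are 20 mm wide; open, the fingers measure 115 mm over their backs; the gripper's body (75 mm by 178 mm) begins 61 mm behind the grasp point.
Start: joints at [66.881, 5.22, 70.514, -0, 104.267, -3.249], TCP at [0.204, 0.564, 0.405] pointing down, gripper open.
Joint ranges: [-164.24, 164.24], [-49.07, 125.15], [9.68, 141.18], [-86.29, 266.29], [3.28, 154.24], [-151.56, 151.56]. Speed limits (degrees/s): [147.25, 147.25, 172.46, 180, 180, 180].

### API

Orientations are given as [roll, pitch, yaw] about the fixed x, y, z axes, in that order (R = Rz(yaw) Ry(pitch) Rx(roll)).
In Python, from station import r gives the robot as it stands. The module is installed in compiled form; this text tells all that it offers. Calls block until the motion is done:
- r.reach(position, orientation): joint-space move of the TCP to a pose.
- r.servo_line(position, rotation=None, speed=0.15): straight line of the TCP; rotation=None keeps the orientation; speed is the mean speed in m/s.
- r.move_joints(angles): joint-space move.
- r.let_go() and r.grab(squeeze=None): open the fingers fully, or close them until they stop; squeeze is the grip in N (None keeps the last).
- r.wait(seconds).
- r.inverse_kinematics(position, orientation): joint angles nearest the present ones, or None.
- r.sense(): the state.
- r.snapshot(name): name is "scene" or "top" or "wrist"; returns a dict with "frame" (400x640x3 uint8, red, green, blue), "fx", "fy", "cx", "cy" (pixels), "R" (3x3) and "t" (3): a world point X has camera coordinates R X + t. Camera axes: x right, y down, z forward; pixel columns grow to the right and rows downward; lengths in m; the calibration is good to about 2 mm. A picture is of the moment at which its call begins. There is no depth.
A pose or a line that the arm cannot do raises r.IKError and nothing moves.
- r.hand_in(): hands the job in; it is judged then, once.
The state is a dict: "clock": time; "joints": joint angles; "joint_vel": joint speeds; "joint_torque": joint torques, N m; "tcp_pos": TCP position; "orientation": TCP orientation; "contact_force": force on the tool from outside, world axes, zero at the start; "torque": the same for the moment, N m; "opening": finger opening in m; "gripper_force": force on a finger pad.
Only numpy, scipy, OpenCV 4.12 (cv2) and the standard library are available. Lean on these libraries where they do the work, as an engineer would, in place of code of your own. Each camera call takes 0.05 s, during which the arm holds its last target. There are 200 camera calls.

## Working session

There is one attempt and no reset: what is moved stays moved. The work goes in short steps, each a Python script; the robot and the scene stay as the last script left them, time stands still between calls to the robot, and variables do not carry over. Pictures are saved under pics/ and viewed, at most 10 in all, crops included, and the job is handed in when it is done.

```bash
mkdir -p pics; python3 - <<'E'
from station import r
import cv2
for n in ("scene","top"):
    s=r.snapshot(n); cv2.imwrite(f"pics/{n}0.png",s["frame"][:,:,::-1])
    print(n,s["fx"],s["fy"],s["cx"],s["cy"],s["R"],s["t"])
print(r.sense())
E
```

```text
scene 442.2034974976264 442.2034974976264 322.6465581024959 200.97992787264081 [[ 0.6937335   0.7199491   0.02017713]
 [ 0.44631617 -0.40773944 -0.79658673]
 [-0.56527489  0.56162428 -0.60418744]] [-0.40719196 -0.12271105  1.0852602 ]
top 484.6384191521948 484.6384191521948 313.82934455787165 197.0179401055671 [[-0.0276121  -0.99951635 -0.01430524]
 [-0.99329647  0.02904162 -0.11188706]
 [ 0.11224839  0.01111991 -0.99361796]] [0.04725261 0.55224642 0.80228116]
{'clock': 0.1, 'joints': array([ 6.68796096e+01,  5.25993014e+00,  7.05752713e+01,  3.27554595e-04,
        1.04265262e+02, -3.24883945e+00]), 'joint_vel': array([ 0.01762238, -0.03688828, -0.16658195,  0.00534656,  0.07715499,
       -0.05995587]), 'joint_torque': array([ 2.40078269e-03, -4.47858238e+01, -4.07567990e+01,  6.99085090e-02,
        2.83843180e-02, -5.75602576e-05]), 'tcp_pos': array([0.20397376, 0.56432888, 0.40360492]), 'orientation': array([-1.79899716e+02, -6.01059087e-03,  1.60128524e+02]), 'contact_force': array([-0.27867248,  0.27756153,  0.52715217]), 'torque': array([ 0.00414675, -0.00652569, -0.00563649]), 'gripper_force': 0.0, 'opening': 0.08780360669791973}
```

View pics/scene0.png

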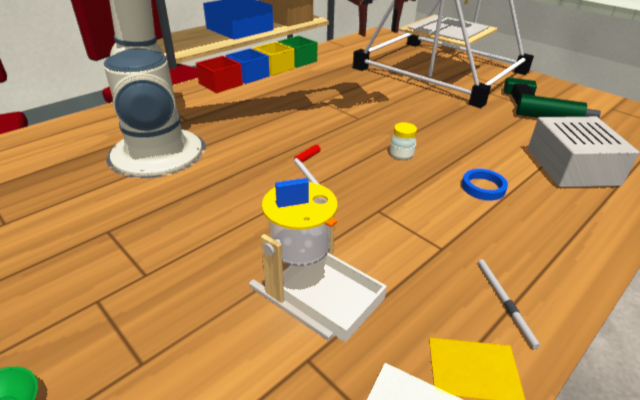

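View pics/top0.png

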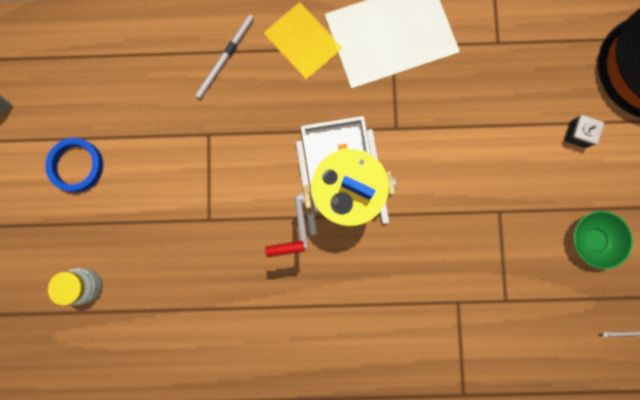

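The scene shows the dispenser with its lever at scene (310,153). In the top view the cap is centred near (349,187), the lever grip is at (285,249) and the tray is towards +x. Next I'll enlarge both.

```bash
python3 - <<'E'
import cv2,numpy as np
a=cv2.imread("pics/top0.png")[110:270,255:405]; 
cv2.imwrite("pics/topc.png",cv2.resize(a,(0,0),None,3.75,3.75,interpolation=cv2.INTER_CUBIC))
a=cv2.imread("pics/scene0.png")[140:340,240:400]
cv2.imwrite("pics/scenec.png",cv2.resize(a,None,fx=3,fy=3,interpolation=cv2.INTER_CUBIC))
E
```

```text
(no output)
```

View pics/topc.png

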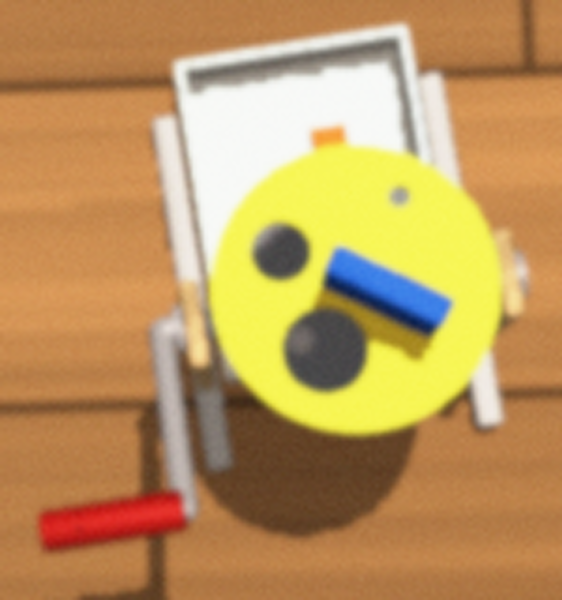

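View pics/scenec.png

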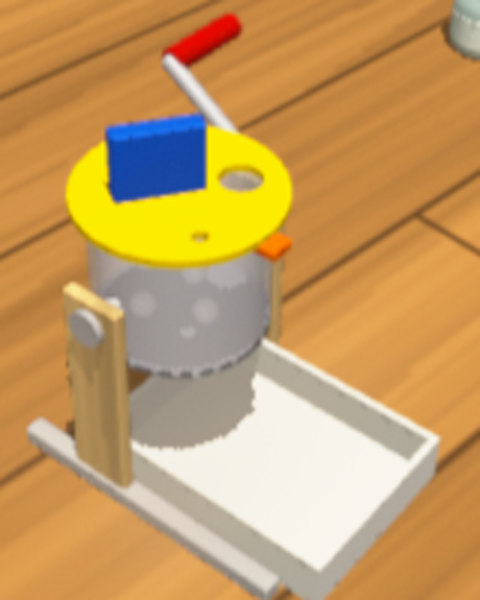

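Top crop (full pixel = 255 + c/3.75, 110 + r/3.75):
- Cap centre (356,291)
- Holes: middle (281,250), small (400,195), large (325,348)
- Bar top ends (334,263) and (445,313)
- Lever grip centre (114,520)
- Tray rim corners (178,62) and (408,28)

Scene crop:
- Cap (180,191)
- Middle hole (241,180), small hole (200,237)
- Lever (204,41)
- Rim corners (437,440) and (318,572)

I'll fit the pose to these points.

```bash
cat > fit.py <<'E'
from station import r
import numpy as np, json
from scipy.optimize import least_squares
cams={n:r.snapshot(n) for n in("top","scene")}
def proj(c,X):
    p=c["R"]@X+np.ravel(c["t"]); return np.array([c["fx"]*p[0]/p[2]+c["cx"],c["fy"]*p[1]/p[2]+c["cy"]])
def model(p):
    x,y,yaw,d,h,rho,t=p
    cs,sn=np.cos(d),np.sin(d)
    c=lambda a,b,z:(a*cs-b*sn,a*sn+b*cs,z)
    D=dict(cap=(0,0,h),mid=c(rho,0,h),small=c(0,-rho,h),large=c(0,rho,h),b1=c(.013,0,h+.04),b2=c(-.035,0,h+.04),
      lev=(-.074,.107,.172),tl=(.131+t,.051+t,.034),tr=(.131+t,-.051-t,.034))
    R=np.array([[np.cos(yaw),-np.sin(yaw),0],[np.sin(yaw),np.cos(yaw),0],[0,0,1]])
    return {k:R@np.array(v)+[x,y,0] for k,v in D.items()}
obs={"top":dict(cap=(356,291),mid=(281,250),small=(400,195),large=(325,348),b1=(334,263),b2=(445,313),lev=(114,520),tl=(178,62),tr=(408,28)),
"scene":dict(cap=(180,191),mid=(241,180),small=(200,237),b1=(204,119),b2=(111,127),lev=(204,41),tl=(437,440),tr=(318,572))}
full={"top":lambda q:np.array([255+q[0]/3.75,110+q[1]/3.75]),"scene":lambda q:np.array([240+q[0]/3,140+q[1]/3])}
def res(p):
    m=model(p); return np.concatenate([proj(cams[n],m[k])-full[n](q) for n in obs for k,q in obs[n].items()])
s=least_squares(res,[.55,-.08,.1,1,.19,.035,.003],loss="soft_l1")
print(s.x.round(4)); e=res(s.x).reshape(-1,2).round(1)
print([(n,k,*e[i]) for i,(n,k) in enumerate((n,k) for n in obs for k in obs[n])])
m=model(s.x);print({k:v.round(3) for k,v in m.items()})
json.dump(list(s.x),open("pose.json","w"))
E
python3 fit.py
```

```text
[ 0.5545 -0.023   0.1302  0.957   0.1637  0.0334  0.0032]
[('top', 'cap', np.float64(0.2), np.float64(-2.7)), ('top', 'mid', np.float64(-0.6), np.float64(-1.8)), ('top', 'small', np.float64(-1.6), np.float64(2.4)), ('top', 'large', np.float64(-1.6), np.float64(2.8)), ('top', 'b1', np.float64(-0.8), np.float64(-3.3)), ('top', 'b2', np.float64(1.4), np.float64(-1.4)), ('top', 'lev', np.float64(-1.0), np.float64(-1.4)), ('top', 'tl', np.float64(-0.2), np.float64(-1.8)), ('top', 'tr', np.float64(-0.2), np.float64(-2.5)), ('scene', 'cap', np.float64(-1.3), np.float64(-0.2)), ('scene', 'mid', np.float64(-0.1), np.float64(0.0)), ('scene', 'small', np.float64(-2.4), np.float64(-1.8)), ('scene', 'b1', np.float64(-0.9), np.float64(0.4)), ('scene', 'b2', np.float64(-2.6), np.float64(2.6)), ('scene', 'lev', np.float64(-0.9), np.float64(-0.0)), ('scene', 'tl', np.float64(-0.3), np.float64(-1.7)), ('scene', 'tr', np.float64(-0.7), np.float64(-2.1))]
{'cap': array([ 0.554, -0.023,  0.164]), 'mid': array([0.57 , 0.007, 0.164]), 'small': array([ 0.584, -0.039,  0.164]), 'large': array([ 0.525, -0.007,  0.164]), 'b1': array([ 0.561, -0.011,  0.204]), 'b2': array([ 0.538, -0.054,  0.204]), 'lev': array([0.467, 0.074, 0.172]), 'tl': array([0.681, 0.048, 0.034]), 'tr': array([ 0.695, -0.059,  0.034])}
```

```bash
sed -i 's/x,y,yaw,d,h,rho,t=p/x,y,yaw,d,h,rho,t,rs,rl=p/; s/c(0,-rho,h)/c(0,-rs,h)/; s/c(0,rho,h)/c(0,rl,h)/; s/.035,.003\]/.035,.003,.04,.026]/' fit.py; python3 fit.py
cat > geo.py <<'E'
import json, numpy as np
from scipy.spatial.transform import Rotation as Ro
X,Y,YAW,D,H=json.load(open("pose.json"))[:5]
def world(p): return Ro.from_euler("z",YAW).apply(p)+[X,Y,0]
def lever(a,tilt,back=0.,dy=.004,flip=0):
    """TCP pose gripping lever leaning a (rad, + to +x) with tool leaning tilt"""
    rod=world([.09*np.sin(a),.107+dy,.12+.09*np.cos(a)])
    R=Ro.from_euler("z",YAW)*Ro.from_euler("y",tilt)*Ro.from_euler("xz",[180,90+180*flip],degrees=True)
    # tool x along +-y dispenser, tool y along x
    return rod-R.as_matrix()[:,2]*(.163+back), R.as_euler("xyz",degrees=True)
def cap(ang,up=0.,flip=0):
    return np.array([X,Y,H+.024+.163+up]),[180,0,np.degrees(YAW+ang)+180*flip]
E
python3 - <<'E'
from station import r
from geo import *
import numpy as np
for f in(0,1):
  for a in(D,0): 
    q=r.inverse_kinematics(*cap(a,.05,f)); print("cap",f,a,None if q is None else np.round(q))
  for k in (1,.8,.6,.4,0):
    L=[r.inverse_kinematics(*lever(a,k*a,flip=f)) for a in np.radians([-55,-28,0,28,57])]
    print(f,k,[None if q is None else list(np.round(q).astype(int)) for q in L])
E
```

```text
[ 0.553  -0.022   0.1248  0.9599  0.1633  0.0324  0.0035  0.0396  0.027 ]
[('top', 'cap', np.float64(-0.5), np.float64(-1.6)), ('top', 'mid', np.float64(-0.6), np.float64(-0.4)), ('top', 'small', np.float64(-0.4), np.float64(-0.2)), ('top', 'large', np.float64(-0.4), np.float64(-0.2)), ('top', 'b1', np.float64(-1.5), np.float64(-2.2)), ('top', 'b2', np.float64(0.7), np.float64(-0.2)), ('top', 'lev', np.float64(-2.0), np.float64(-0.7)), ('top', 'tl', np.float64(-0.6), np.float64(-1.3)), ('top', 'tr', np.float64(-0.2), np.float64(-1.8)), ('scene', 'cap', np.float64(-1.4), np.float64(-0.7)), ('scene', 'mid', np.float64(-1.0), np.float64(-0.3)), ('scene', 'small', np.float64(-1.6), np.float64(0.3)), ('scene', 'b1', np.float64(-1.1), np.float64(0.0)), ('scene', 'b2', np.float64(-2.7), np.float64(2.1)), ('scene', 'lev', np.float64(-0.6), np.float64(-0.5)), ('scene', 'tl', np.float64(-0.4), np.float64(-2.2)), ('scene', 'tr', np.float64(-1.4), np.float64(-2.6))]
{'cap': array([ 0.553, -0.022,  0.163]), 'mid': array([0.568, 0.007, 0.163]), 'small': array([ 0.588, -0.04 ,  0.163]), 'large': ar
[... 1799 characters left out ...]
 np.int64(-1)]]
0 0 [[np.int64(5), np.int64(-15), np.int64(97), np.int64(0), np.int64(98), np.int64(-2)], [np.int64(6), np.int64(-10), np.int64(89), np.int64(0), np.int64(100), np.int64(-2)], [np.int64(6), np.int64(-3), np.int64(82), np.int64(0), np.int64(101), np.int64(-1)], [np.int64(6), np.int64(3), np.int64(77), np.int64(0), np.int64(100), np.int64(-1)], [np.int64(6), np.int64(8), np.int64(74), np.int64(0), np.int64(97), np.int64(-1)]]
cap 1 0.9599135811068799 None
cap 1 0 [  -6.   -2.   78.    0.  104. -103.]
1 1 [None, None, None, None, None]
1 0.8 [None, None, None, None, None]
1 0.6 [None, None, None, None, None]
1 0.4 [None, None, None, None, None]
1 0 [None, None, None, None, None]
```

```bash
python3 - <<'E'
from station import r
from geo import *
import cv2
r.reach(*cap(D,.09))
s=r.snapshot("wrist"); im=s["frame"][:,:,::-1].copy()
def proj(P):
    p=s["R"]@P+np.ravel(s["t"]); return s["fx"]*p[0]/p[2]+s["cx"],s["fy"]*p[1]/p[2]+s["cy"]
c,n=np.cos(D),np.sin(D)
for x,y in((.013,.006),(.013,-.006),(-.035,.006),(-.035,-.006)):
    u=proj(world([x*c-y*n,x*n+y*c,H+.04])); cv2.circle(im,tuple(int(round(v)) for v in u),2,(0,0,255),-1)
cv2.imwrite("pics/w1.png",im); print(r.sense()["clock"],r.sense()["tcp_pos"])
E
```

```text
2.775 [ 0.55309386 -0.02114159  0.44021015]
```

View pics/w1.png

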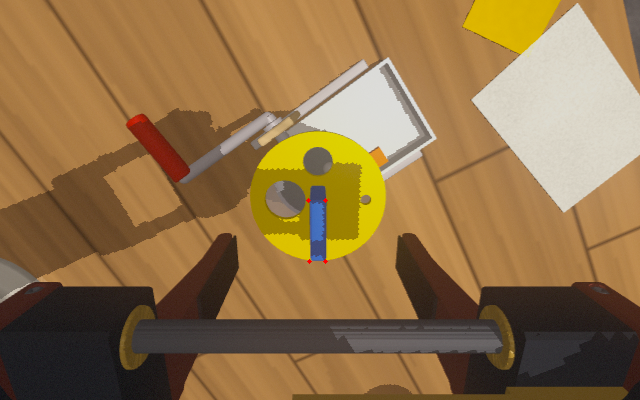

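The predicted bar corners (red dots) land on the bar's top face at (311–326, 200–261), so the fit is good. Next: grip the bar, turn it and check.

```bash
python3 - <<'E'
from station import r
from geo import *
import cv2
r.servo_line(cap(D)[0],speed=.08)
print(r.sense()["contact_force"].round(1))
r.grab(15); s=r.sense(); print(s["opening"],s["contact_force"].round(1),s["torque"].round(2))
for a in np.linspace(D,0,5)[1:]:
    r.reach(*cap(a)); s=r.sense(); print(s["opening"].__round__(4),s["contact_force"].round(1),s["orientation"].round(1))
r.let_go(); r.servo_line(cap(0,.09)[0],speed=.12)
s=r.snapshot("wrist"); cv2.imwrite("pics/w2.png",s["frame"][:,:,::-1]); print(r.sense()["clock"])
E
```

```text
[ 0.6 -0.4  0.5]
0.011952823483888942 [ 1.9 -1.3 -1.2] [-0.15 -0.18  0.1 ]
0.0122 [ 1.7 -0.2 -1. ] [180.   -0.   48.6]
0.0122 [ 1.8 -0.4  0.1] [180.  -0.  35.]
0.0118 [ 0.9  0.7 -0.6] [-180.    -0.    21.3]
0.0117 [ 1.1  1.6 -0.6] [-180.     0.     7.6]
8.7417
```

View pics/w2.png

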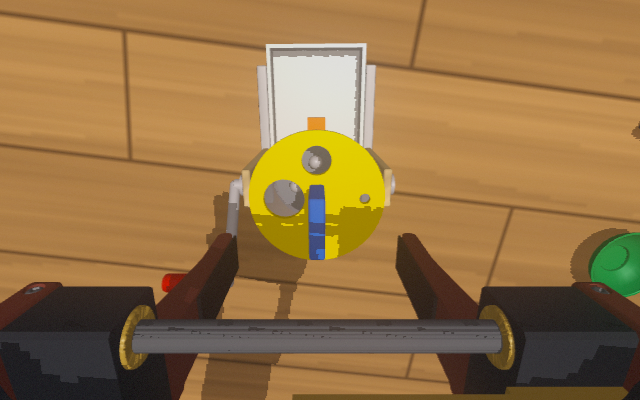

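The cap is set: hole (316,160) lines up with the orange mark (316,123). Now the lever.

```bash
python3 - <<'E'
from station import r
from geo import *
import cv2
k=.4; a0=np.radians(-55)
r.reach(*lever(a0,k*a0,.09))
r.servo_line(*lever(a0,k*a0),speed=.1)
print(r.sense()["contact_force"].round(1))
r.grab(25); s=r.sense(); print(s["opening"],s["contact_force"].round(1),s["torque"].round(2),s["clock"])
for d in np.append(np.arange(-48,56,8),[57,58.5]):
    a=np.radians(d)
    r.servo_line(*lever(a,k*a),speed=.05); s=r.sense(); f=s["contact_force"]
    print(d,round(s["opening"],4),f.round(1),round(s["clock"],1))
    if np.linalg.norm(f)>32: print("stop");break
im=r.snapshot("scene")["frame"][120:340,220:440,::-1]
cv2.imwrite("pics/s3.png",cv2.resize(im,None,fx=2.5,fy=2.5,interpolation=cv2.INTER_CUBIC))
E
```

```text
[-0.9  0.3 -0.2]
0.015238736293698178 [-1.4 -0.5  0.6] [-0.16  0.4   0.04] 12.15
-48.0 0.0156 [-8.2 -1.  -0.4] 12.7
-40.0 0.0155 [-12.1  -1.5   3.4] 13.2
-32.0 0.0151 [-12.9  -0.5   5.9] 13.8
-24.0 0.0153 [-11.   -0.8   7.3] 14.4
-16.0 0.0152 [-8.6 -0.4  6.4] 15.0
-8.0 0.0153 [-7.6 -0.6  7.6] 15.6
0.0 0.0153 [-5.8 -1.3  5.1] 16.1
8.0 0.0154 [-4.3 -0.4  4.8] 16.7
16.0 0.0156 [-5.5 -0.5  4.4] 17.3
24.0 0.0157 [-2.9 -0.5  3.9] 17.9
32.0 0.0153 [-4.  -0.1  4.8] 18.5
40.0 0.0153 [-1.7 -0.5  3. ] 19.0
48.0 0.0156 [-1.7  0.3  2.4] 19.6
57.0 0.0154 [-5.1 -0.8  4.7] 20.2
58.5 0.0152 [-12.4  -1.1  10.6] 20.5
```

View pics/s3.png

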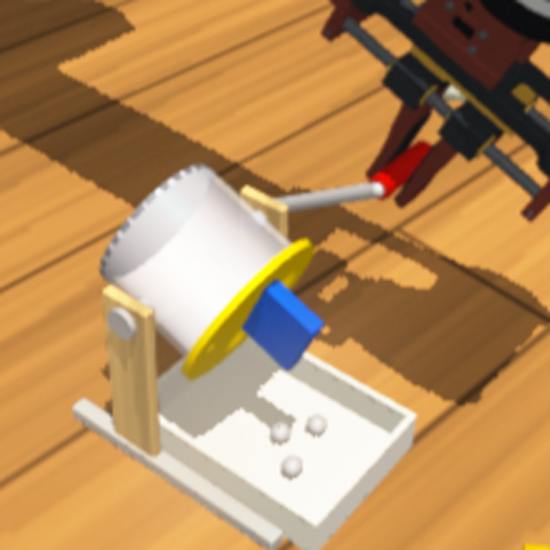

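All three balls are in the tray, near (281,432), (316,424) and (291,467), and the lever force is rising against the stop. A small extra push will confirm the stop, then release and back off.

```bash
python3 - <<'E'
from station import r
from geo import *
import cv2
k=.4;a=np.radians(60)
r.servo_line(*lever(a,k*a),speed=.03); print(r.sense()["contact_force"].round(1))
a=np.radians(57); r.servo_line(*lever(np.radians(57.5),k*a),speed=.03)
r.let_go(); r.servo_line(lever(a,k*a,.1)[0],speed=.1); r.wait(.5)
im=r.snapshot("scene")["frame"][120:340,220:440,::-1]
cv2.imwrite("pics/s4.png",cv2.resize(im,None,fx=2.5,fy=2.5,interpolation=cv2.INTER_CUBIC)); print(r.sense()["clock"],r.sense()["contact_force"].round(1))
E
```

```text
[-17.3  -3.9  16.6]
24.0833 [0.6 0.3 0.3]
```

View pics/s4.png

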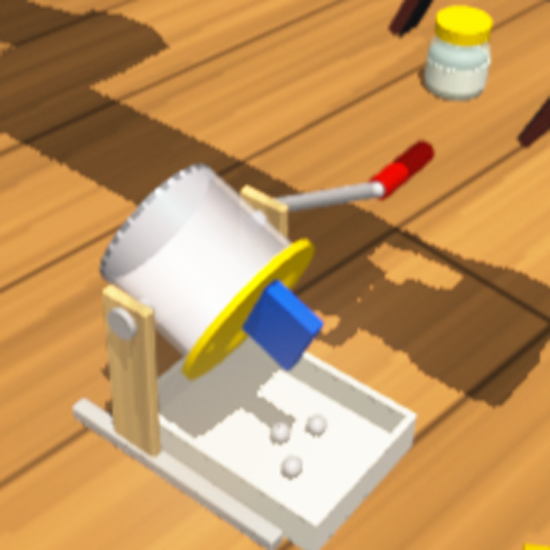

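The gripper is clear. The lever tip is still at (382,188), the pot is at its stop and the three balls lie in the tray.

```bash
python3 -c "
from station import r
print(r.hand_in())"
```

```text
the job is handed in; nothing more can be done
None
```

I set the cap with the middle hole at the orange mark, then tipped the pot to its far stop. All three balls are in the tray, the arm is clear, and the job was handed in at about 24 s.

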